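Clear the bench board, tuck the drip strip under the lapped cover and hold it down

TASK

First hang the red parts caddy by its handle on both prongs of the double hook and let go of it, so that the board is clear. Then slide the thin edge of the aluminium drip strip about 40 mm under the lip of the blue lapped cover, centred and square to it, without lifting the cover. Press the strip flat on the board, clearly harder than its own weight, and finish while still holding it pressed down with the gripper; leave the green bottle and the white jar where they stand.

Things in the scene. Friction and masses are not known exactly. Their poses are not given: they have to be found in the camera images.
- board: Plywood board 270 (x) x 240 (y) x 12 mm thick, fixed on the bench. Origin at the centre of its underside; its top is 12 mm above the bench. Its x axis points from the bare near half (where the caddy starts) to the far half that the blue cover laps over.
- mouth (a point): Fixed point on the board's top surface straight under the middle of the cover's free lip, 10 mm along the board's x from its centre; axes as the board's. The strip goes in along +x.
- lap (a joint): Angle (rad) of the blue lapped cover about the hinge along its far edge: 0 = lying down, grows as the near lip is lifted. The cover is 112 mm long (x) and 200 mm wide (y), 4 mm thick, 250 g, loose on its hinge (its own weight alone holds it down). At 0 its flat underside is 8 mm above the board; its last 15 mm are bent up as a lead-in, the lip's underside being about 15 mm above the board at the very edge.
- lap_lip (a point): Middle of the top of the cover's free lip, 18 mm above the board when the cover lies down; moves with the cover.
- strip: Drip strip, 0.14 to 0.26 kg, loose, lying flat on the bench: an aluminium leaf 4 mm thick and 140 mm wide (y) with an orange upright bar along its near edge to hold it by, 12 mm thick (x), 140 mm long (y), top 42 mm above the strip's underside. Origin under the middle of the bar, at the underside; z up, the leaf runs along +x, its thin free edge at x = +104 mm.
- strip_edge (a point): Middle of the underside of the strip's thin free edge (104 mm along the strip's x from its origin).
- caddy: Red open parts caddy 86 (x) x 110 (y) x 45 mm high, 0.17 to 0.35 kg, standing on the board's bare half. Rigid arched steel handle above it: two legs at y = +-57 mm and between them a level black bar 10 mm in diameter along y, bar axis 100 mm above the caddy's underside. Origin at the centre of its underside.
- caddy_handle (a point): Middle of the caddy's handle bar, on the bar's axis.
- hook: Steel double-prong hook fixed on the bench, origin on the bench under the seat point. Foot 10 mm thick; post (14 mm) at x = +85 mm with a 90 mm crossbar, top 155 mm up; two level prongs (diameter 6) at y = +-37 mm run from it towards -x, tops at 150 mm, turned up from x = -30 mm to 168 mm high at x = -38. Bring the caddy in from the -x side, prongs under the bar between its legs.
- hook_seat (a point): Midway between the prongs, level with their tops (150 mm above the bench), 30 mm from the upturned ends; axes as the hook's. Fingers fit down between the prongs. A hung caddy's bar lies across both prongs, its axis 5 mm above this height; the bar's middle can lie from 25 mm to the -x side to 30 mm to the +x side of it.
- lube: Green bottle, diameter 48, height 130 mm, bystander. Origin at the centre of its underside.
- grease: White jar, diameter 70, height 60 mm, bystander. Origin at the centre of its underside.
Mind the look-alikes: they are no part of the job. Several things have the shape of the strip; the one meant has the colours described above.

How it is judged:
On the way, in this order (a step that is already met when the one before it is completed fails the run):
1. the caddy hangs by its handle on both prongs, let go (x of caddy_handle in the frame of hook_seat between -0.035 and 0.04 m and y of caddy_handle in the frame of hook_seat between -0.03 and 0.03 m and z of caddy_handle in the frame of hook_seat between -0.004 and 0.015 m and contact force between caddy and hook above 0.8 N and contact force between caddy and the arm below 0.1 N and contact force between caddy and the fingers below 0.1 N and linear speed of caddy below 0.06 m/s), for 0.3 s.
2. the strip's thin edge is under the cover's lip (x of strip_edge in the frame of mouth between 0.02 and 0.075 m and y of strip_edge in the frame of mouth between -0.03 and 0.03 m and z of strip_edge in the frame of mouth between -0.003 and 0.009 m), for 0.1 s.
At the end, for the whole second after the job is handed in: Caddy hangs still on both prongs, within 30 mm of centred, let go. Strip edge 25-55 mm past the lip, 15 mm of centred, 0.1 rad of square, flat on the board (3 mm, 0.04 rad), still, gripper touching it, bearing on the board with over 4.5 N. Cover down (under 0.02 rad) (all of step 1 and x of strip_edge in the frame of mouth between 0.025 and 0.055 m and y of strip_edge in the frame of mouth between -0.015 and 0.015 m and z of strip_edge in the frame of mouth between -0.003 and 0.003 m and angle between the x axis of strip and the x axis of board, either way round below 0.1 rad and angle between strip's own z axis and vertical below 0.04 rad and contact force between strip and board above 4.5 N and contact force between the fingers and strip above 2 N and value of joint lap below 0.02 rad and linear speed of strip below 0.02 m/s); the arm keeps its last pose, push and grip.
It fails at once if the cover is lifted (its lip raised by more than about 7 mm) (value of joint lap above 0.06 rad).
It fails at once if the bottle or the jar is moved by more than 25 mm (distance of any of lube, grease from where it was at the start of the episode above 0.025 m).
It also fails if it takes over 72 s, if anything falls off the work surface, if the arm or the gripper's body presses on something with over 40 N, if the wrist force passes 120 N, or if a joint passes its speed limit or range.

ROBOT

A 6-joint arm with a two-finger parallel gripper is mounted at the origin on the work surface. World frame = base frame: x ahead of the robot, y to its left, z up, the work surface at z = 0. Lengths are in m, angles in rad, forces in N, time in s.
With the tool pointing down it reaches from about 0.375 to 0.9 m from the base axis. Payload 3.1 kg.
Tool frame: the origin (TCP) lies between the finger pads; the fingertips stand manip.nose_length ahead of it and the grasp point (between the pads) lies 5 mm behind it (manip.nose_length is the distance from the TCP to the fingertips, in m); z points along the fingers, y is the line along which they close (so a half turn about z gives the same grasp; the last joint's range is limited). The gripper opens to 85 mm and grips with 20 to 120 N. Pads are 22 mm wide; open, the fingers measure 114 mm over their backs; the gripper's body (76 mm by 85 mm) begins 54 mm behind the grasp point. The pads swing forward as they close: fully open they stand 13 mm farther back than shut.
Start: joints at [0.929, 0.527, 1.433, -0, 1.181, -0.178], TCP at [0.279, 0.559, 0.245] pointing down, gripper open.
Joint ranges: [-3.08, 3.08], [-0.75, 2.2], [0.22, 2.44], [-1.43, 4.57], [0, 2.65], [-2.85, 2.85]. Speed limits (rad/s): [2.79, 2.79, 3.14, 3.14, 3.14, 3.14].

INTERFACE

Orientations are given as a unit quaternion [x, y, z, w].
In Python, from station import monitor, eyes, job, manip gives the robot as it stands.
- The arm moves only by the shell command python3 -m pendant 'ROWS' [FORCE]. ROWS is JSON, a list that holds one entry, the list of rows, each a list of 7 numbers: the shift along the tool's x, y, z as a fraction of full scale, then the turn, a rotation vector about the tool's x, y, z as a fraction of full scale, then the opening, from 0 (shut) to 1 (fully open). A call has 1 to 20 rows; each row shifts and turns the commanded pose from where the row before left it, along the tool's axes as they then stand; what a row does not reach is not made up. Full scale, the value 1, is 800 mm for a shift and 0.12 rad for a turn. A row lasts 1/10 s, in which the tool goes at most 50 mm and 8.59 degrees, less where a joint would pass 70% of its speed; a pose out of reach is approached as far as the arm can. A call with a number of a shift or a turn outside -1 to 1 is refused whole. A call with a gripper value outside its range is refused whole. The fingers move at their own pace and stop on an object; FORCE is the grip in N (left out, the last holds). Time passes only in rows, so rows that do not move let the fingers close. It gives the time, the measured TCP pose, the force, the opening and the grip force at its end, in the units of the state.
- monitor.sense(): the state, without advancing time (a new reading comes with each control period).
- eyes.snapshot(name): name is "scene" or "top" or "wrist"; returns a dict with "pixels" (420x560x3 uint8, red, green, blue), "depth" (420x560 float32, m along the optical axis (not along the pixel's ray), 0 where there is no reading), "intrinsics" (3x3 intrinsics, pixels), "eye" and "attitude" of the camera in the world. Camera axes: x right, y down, z forward; pixel columns grow to the right and rows downward; lengths in m; the calibration is good to about 2 mm. A picture is of the moment at which its call begins.
- job.sign_off(): hands the job in; it is judged then, once.
The state is a dict: "t": time; "q": joint angles; "qd": joint speeds; "tau": joint torques, N m; "tcp_pos": TCP position; "tool_rot": TCP orientation; "force": force on the tool from outside, world axes, zero at the start; "ft_torque": the same for the moment, N m; "finger_gap": opening from 0.0 (shut) to 1.0 (fully open); "gripper_force": force on a finger pad.
Only numpy, scipy, OpenCV 4.12 (cv2) and the standard library are available. Lean on these libraries where they do the work, as an engineer would, in place of code of your own. Each camera call takes 0.05 s, during which the arm holds its last target. There are 200 camera calls.

## Working session

There is one attempt and no reset: what is moved stays moved. The work goes in short steps, Python scripts to look and compute and a shell command to move; the robot and the scene stay as the last step left them, time stands still between calls to the robot, and variables do not carry over. Pictures are saved under pics/ and viewed, at most 10 in all, crops included, and the job is handed in when it is done.

```bash
ls; mkdir -p pics
python3 - <<'E'
from station import monitor, eyes, job, manip
import cv2, numpy as np
print(manip.nose_length, monitor.sense())
for n in ("scene","top"):
    s=eyes.snapshot(n); np.savez(f"pics/{n}0.npz",**s)
    cv2.imwrite(f"pics/{n}0.png",s["pixels"][:,:,::-1]); print(n,s["intrinsics"],s["eye"],s["attitude"])
E
```

```text
pics
0.014 {'t': 0.0, 'q': array([ 9.29550049e-01,  5.28460358e-01,  1.43392103e+00,  2.89550796e-05,
        1.18137729e+00, -1.78546183e-01]), 'qd': array([ 0.00119644, -0.00047352,  0.00043821, -0.00194218, -0.00032963,
        0.00159602]), 'tau': array([ 2.93020094e-06, -4.42345440e+01, -1.78030372e+01, -9.88864304e-05,
        8.33876693e-03,  2.24942318e-05]), 'tcp_pos': array([0.2785529 , 0.55872483, 0.24433119]), 'tool_rot': array([ 2.29297041e-01,  9.73355893e-01, -9.87961515e-04, -4.43873832e-04]), 'force': array([ 0.62196686,  0.2995337 , -0.11772438]), 'ft_torque': array([-0.00296049,  0.01888838, -0.02061192]), 'gripper_force': 0.0, 'finger_gap': 0.997264321165127}
scene [[389.81741952   0.         279.90858953]
 [  0.         389.81741952 208.69533392]
 [  0.           0.           1.        ]] [ 1.16324743 -0.11410608  0.84145212] [ 0.68672112  0.6347014  -0.24402543 -0.25694325]
top [[418.40952533   0.         276.53232977]
 [  0.         418.40952533 210.54434567]
 [  0.           0.           1.        ]] [ 0.3447994  -0.06171004  1.43569988] [ 0.71626798 -0.69589728  0.042043   -0.03032393]
```

View pics/scene0.png

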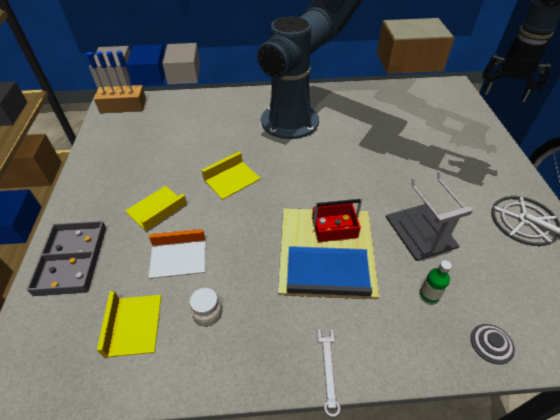

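View pics/top0.png

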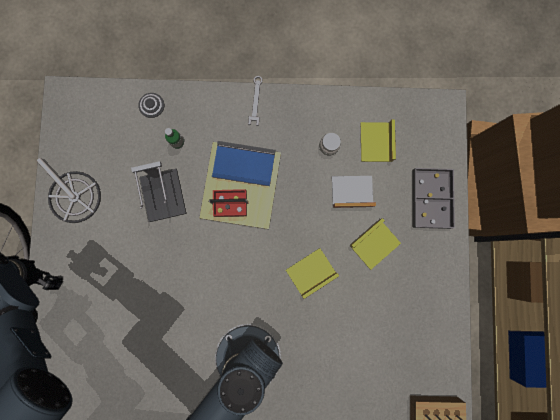

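Top view: the strip (white leaf, orange bar) is at about (352,190), the caddy at (230,203), the cover at (245,163), and the hook crossbar at (147,167) with its foot at (162,195). The bottle is at (172,138) and the jar at (331,143). The yellow strips are look-alikes. The scene view agrees with this.

```bash
cat > h.py <<'E'
import numpy as np, cv2
from scipy.spatial.transform import Rotation as R
def cloud(s):
    K=s["intrinsics"]; d=s["depth"]; v,u=np.mgrid[:d.shape[0],:d.shape[1]]
    p=np.stack([(u-K[0,2])/K[0,0]*d,(v-K[1,2])/K[1,1]*d,d],-1)
    P=R.from_quat(s["attitude"]).apply(p.reshape(-1,3)).reshape(p.shape)+s["eye"]
    P[d<=0]=np.nan; return P
def hsv(s): return cv2.cvtColor(s["pixels"],cv2.COLOR_RGB2HSV)
def rect(P):
    c,sz,a=cv2.minAreaRect((P[:,:2]*1000).astype(np.float32)); return np.round(c,1),np.round(sz,1),round(a,2)
def pca(P):
    m=P.mean(0); w,V=np.linalg.eigh(np.cov((P-m)[:,:2].T)); return m.round(4), np.degrees(np.arctan2(V[1,1],V[0,1])).round(2), np.sqrt(w).round(4)
def box(P,x0,x1,y0,y1,z0,z1): return (P[...,0]>x0)&(P[...,0]<x1)&(P[...,1]>y0)&(P[...,1]<y1)&(P[...,2]>z0)&(P[...,2]<z1)
E
python3 - <<'E'
from h import *
for n in ("top","scene"):
    s=dict(np.load(f"pics/{n}0.npz")); P=cloud(s); H=hsv(s); h,S,V=[H[...,i].astype(int) for i in range(3)]
    z=P[...,2]
    reg=lambda c,r: (np.hypot(P[...,0]-c[0],P[...,1]-c[1])<r)
    w=lambda u,v:P[v,u]
    if n=="top":
        cs=dict(strip=w(352,190),caddy=w(222,213),cover=w(245,163),hook=w(165,205),lube=w(172,138),jar=w(331,143))
        for k,v in cs.items(): print(k,v.round(3))
    print(n)
    m=reg(cs["cover"],.25)&(h>15)&(h<35)&(S>50)&(abs(z-.012)<.006); print("ply",m.sum(),rect(P[m]),np.median(z[m]))
    m=reg(cs["cover"],.2)&(h>100)&(h<125)&(S>100)&(V>60)&(z>.015); print("cover",m.sum(),rect(P[m]),np.percentile(z[m],[5,50,95]).round(4))
    m=reg(cs["caddy"],.15)&(z>.095)&(z<.14); print("bar",m.sum(),pca(P[m]),rect(P[m]),np.percentile(z[m],[5,50,95]).round(4))
    m=reg(cs["caddy"],.15)&((h<8)|(h>172))&(S>120)&(z>.03)&(z<.08); print("caddybody",m.sum(),rect(P[m]),z[m].max())
    m=reg(cs["hook"],.2)&(z>.12)&(z<.19)
    np.save(f"pics/hook_{n}.npy",P[m]); print("hookhi",m.sum(),pca(P[m]),rect(P[m]),np.percentile(z[m],[5,50,95]).round(4))
    m=reg(cs["hook"],.2)&(z>.006)&(z<.016)&(S<90)&(V<110); print("foot",m.sum(),rect(P[m]))
    m=reg(cs["strip"],.14)&(h>3)&(h<17)&(S>150)&(z>.036); print("bar",m.sum(),pca(P[m]),rect(P[m]),np.median(z[m]))
    m=reg(cs["strip"],.13)&(S<40)&(V>150)&(z<.02); print("leaf",m.sum(),rect(P[m]),np.median(z[m]))
    for k,hh in(("lube",.1),("jar",.05)):
        m=reg(cs[k],.08)&(z>hh*.6); print(k,m.sum(),rect(P[m]),z[m].max())
E
```

```text
strip [ 0.571 -0.342  0.008]
caddy [0.477 0.102 0.015]
cover [0.65  0.029 0.027]
hook [0.499 0.296 0.016]
lube [0.711 0.266 0.095]
jar [ 0.72  -0.259  0.063]
top
ply 1861 (array([576.5,  44.7]), array([240.2, 267.9]), 82.71) 0.012520302032287045
cover 1776 (array([642. ,  36.6]), array([198. , 110.3]), 82.86) [0.02   0.0252 0.0306]
bar 114 (array([0.5096, 0.0744, 0.1166]), np.float64(92.06), array([0.0027, 0.0351])) (array([510.7,  75. ]), array([ 10.3, 118. ]), 2.59) [0.1114 0.1168 0.1207]
caddybody 153 (array([509.,  76.]), array([ 84.6, 107.1]), 2.01) 0.06395350732790162
hookhi 342 (array([0.5721, 0.3149, 0.1508]), np.float64(55.5), array([0.0357, 0.0464])) (array([557. , 236.4]), array([139.5, 261.2]), 7.8) [0.1319 0.1518 0.1596]
foot 1522 (array([546.6, 253.1]), array([201.4, 276.1]), 1.75)
bar 14 (array([ 0.5184, -0.4007,  0.0433]), np.float64(95.38), array([0.0021, 0.0078])) (array([ 518.4, -399.1]), array([ 6.5, 23.5]), 9.43) 0.043624785855383985
leaf 1024 (array([ 576.1, -343.2]), array([ 92.5, 139. ]), 4.06) 0.004961029710444209
lube 206 (array([718.5, 267.6]), array([40.5,
[... 489 characters left out ...]
6.3]), array([ 88.3, 114.2]), 3.1) 0.06925496076987891
hookhi 621 (array([0.5789, 0.3186, 0.1487]), np.float64(-170.53), array([0.0302, 0.0416])) (array([546. , 310.4]), array([133.8,  91.7]), 14.94) [0.1293 0.1497 0.1568]
foot 1932 (array([534.9, 308.7]), array([161.2, 132.7]), 15.15)
bar 235 (array([ 0.5193, -0.345 ,  0.0408]), np.float64(92.69), array([0.0036, 0.0403])) (array([ 518.6, -344.8]), array([ 14.3, 136.4]), 2.3) 0.04112252487524304
leaf 3689 (array([ 565.8, -341.7]), array([256.8, 248. ]), 72.84) 0.0014753734360658521
lube 528 (array([728.7, 265.9]), array([47.1, 37. ]), 50.52) 0.13217008538488584
jar 762 (array([ 728.4, -259.7]), array([64.7, 62.6]), 64.81) 0.06505635344490546
```

```bash
cat >> h.py <<'E'
def plan(x,y,z,yaw):
    """tool-axis moves to TCP (x,y,z) pointing down with tool y at yaw deg: turn first, then shift"""
    from station import monitor
    s=monitor.sense(); Rc=R.from_quat(s["tool_rot"]); a=np.radians(yaw)
    T=np.array([[-np.sin(a),np.cos(a),0],[np.cos(a),np.sin(a),0],[0,0,-1]])
    rv=(Rc.inv()*R.from_matrix(T)).as_rotvec()
    d=T.T@(np.array([x,y,z])-s["tcp_pos"])
    print("t",round(s["t"],2),"tcp",s["tcp_pos"].round(4),"F",s["force"].round(1),"gap",round(s["finger_gap"],3),"gf",round(s["gripper_force"],1))
    print("turn(frac)",(rv/.12).round(2),"shift(frac, after turn)",(d/.8).round(4), "mm",(d*1000).round(1))
E
python3 -c "
from h import *
plan(.511,.075,.245,2.5)"
```

```text
t 0.1 tcp [0.2786 0.5588 0.2444] F [ 0.2 -0.7  0.4] gap 0.996 gf 0.0
turn(frac) [-0.02  0.01  8.87] shift(frac, after turn) [-0.6168  0.2638 -0.0007] mm [-493.5  211.1   -0.6]
```

```bash
python3 -m pendant '[[[0,0,0,0,0,0.985,1],[0,0,0,0,0,0.985,1],[0,0,0,0,0,0.985,1],[0,0,0,0,0,0.985,1],[0,0,0,0,0,0.985,1],[0,0,0,0,0,0.985,1],[0,0,0,0,0,0.985,1],[0,0,0,0,0,0.985,1],[0,0,0,0,0,0.985,1],[-0.056,0.024,0,0,0,0,1],[-0.056,0.024,0,0,0,0,1],[-0.056,0.024,0,0,0,0,1],[-0.056,0.024,0,0,0,0,1],[-0.056,0.024,0,0,0,0,1],[-0.056,0.024,0,0,0,0,1],[-0.056,0.024,0,0,0,0,1],[-0.056,0.024,0,0,0,0,1],[-0.056,0.024,0,0,0,0,1],[-0.056,0.024,0,0,0,0,1],[-0.056,0.024,0,0,0,0,1]]]'
python3 - <<'E'
from h import *
from station import eyes
plan(.511,.075,.107,2.5)
s=eyes.snapshot("wrist"); np.savez("pics/w1.npz",**s); cv2.imwrite("pics/w1.png",s["pixels"][:,:,::-1])
P=cloud(s); m=box(P,.44,.58,0,.15,.1,.13); print(m.sum(),pca(P[m]),rect(P[m]),np.percentile(P[m][:,2],[5,50,95]))
E
```

```text
t: 2.1
tcp_pos: [0.5121, 0.0743, 0.2451]
tool_rot: [0.691, 0.722, -0.0, -0.0]
force: [0.7, 0.2, -0.7]
finger_gap: 0.999
gripper_force: 0.0
t 2.1 tcp [0.5121 0.0743 0.2451] F [ 0.7  0.2 -0.7] gap 0.999 gf 0.0
turn(frac) [-0. -0.  0.] shift(frac, after turn) [ 0.0009 -0.0013  0.1726] mm [  0.7  -1.  138.1]
1564 (array([0.51  , 0.0798, 0.115 ]), np.float64(93.12), array([0.0029, 0.0339])) (array([510. ,  75.7]), array([ 10. , 120.4]), 2.77) [0.11244383 0.11528239 0.116835  ]
```

View pics/w1.png

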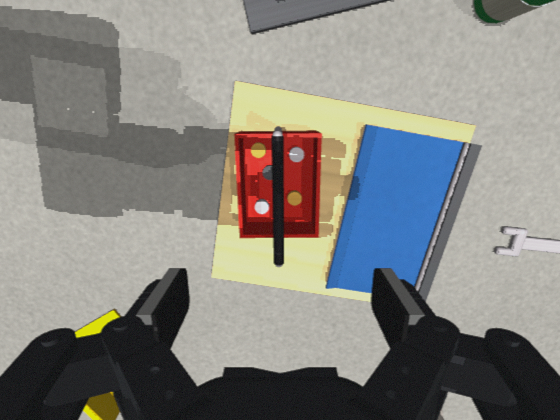

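The wrist view shows the black bar from (278,130) to (278,262), centred between the fingers. I'll descend and grip.

```bash
python3 -m pendant '[[[0.001,-0.002,0.05,0,0,0,1],[0,0,0.05,0,0,0,1],[0,0,0.04,0,0,0,1],[0,0,0.02,0,0,0,1],[0,0,0.0125,0,0,0,1],[0,0,0,0,0,0,0],[0,0,0,0,0,0,0],[0,0,0,0,0,0,0],[0,0,0,0,0,0,0],[0,0,0,0,0,0,0],[0,0,0,0,0,0,0],[0,0,0,0,0,0,0]]]' 60
python3 - <<'E'
from h import *
s=dict(np.load("pics/w1.npz")); P=cloud(s);H=hsv(s); h,S=H[...,0],H[...,1]
m=box(P,.3,.8,-.2,.25,.007,.017)&(h>15)&(h<38)&(S>40); print("ply",m.sum(),rect(P[m]))
# hook prongs in hook frame from scene cam
Q=np.load("pics/hook_scene.npy"); o=np.array([.520,.3034]); a=np.radians(15)
X=(Q[:,:2]-o)@np.array([[np.cos(a),-np.sin(a)],[np.sin(a),np.cos(a)]])
for sg in(1,-1):
    k=(X[:,0]>-28)&(X[:,0]<.07)&(X[:,1]*sg>.025)&(Q[:,2]>.135); print(k.sum(), np.polyfit(X[k,0],X[k,1],1), X[k].min(0), X[k].max(0))
k=(X[:,0]>.07);print("crossbar",rect(Q[k]))
E
```

```text
t: 3.35
tcp_pos: [0.5101, 0.077, 0.108]
tool_rot: [0.691, 0.723, 0.0, 0.0]
force: [-1.6, -0.9, 6.2]
finger_gap: 0.093
gripper_force: 58.5
ply 17536 (array([577.3,  43.5]), array([240.5, 270. ]), 82.76)
117 [-0.00540333  0.03740124] [-0.03988593  0.03361228] [0.06944873 0.041714  ]
109 [-0.0068195 -0.0362764] [-0.038522   -0.04018241] [ 0.06964755 -0.03186421]
crossbar (array([599.4, 324.6]), array([23.8, 91.8]), 15.29)
```

```bash
python3 -m pendant '[[[0,0,-0.02,0,0,0,0],[0,0,-0.035,0,0,0,0],[0,0,-0.034,0,0,0,0],[0,0,0,0,0,-0.6,0],[0,0,0,0,0,-0.6,0],[0,0,0,0,0,-0.6,0],[0,0,0,0,0,0,0]]]'
python3 - <<'E'
from h import *
plan(.422,.2785,.179,15)
E
```

```text
t: 4.05
tcp_pos: [0.5096, 0.077, 0.1781]
tool_rot: [0.609, 0.793, -0.0, -0.0]
force: [0.1, 0.4, -2.3]
finger_gap: 0.091
gripper_force: 58.9
t 4.05 tcp [0.5096 0.077  0.1781] F [ 0.1  0.4 -2.3] gap 0.091 gf 58.9
turn(frac) [-0.01 -0.   -0.02] shift(frac, after turn) [ 0.2716 -0.0405 -0.0012] mm [217.3 -32.4  -0.9]
```

```bash
python3 -m pendant '[[[0.02,-0.003,0,0,0,0,0],[0.036,-0.0055,-0.001,0,0,0,0],[0.036,-0.0055,0,0,0,0,0],[0.036,-0.0055,0,0,0,0,0],[0.036,-0.0055,0,0,0,0,0],[0.036,-0.0055,0,0,0,0,0],[0.036,-0.0055,0,0,0,0,0],[0.0215,-0.0025,0,0,0,0,0],[0.014,-0.002,0,0,0,0,0],[0,0,0,0,0,0,0],[0,0,0,0,0,0,0]]]'
python3 - <<'E'
from h import *
from station import eyes
plan(.519,.3045,.179,15)
s=eyes.snapshot("scene"); np.savez("pics/s2.npz",**s); cv2.imwrite("pics/s2.png",s["pixels"][100:300,230:530,::-1].repeat(2,0).repeat(2,1))
E
```

```text
t: 5.15
tcp_pos: [0.4228, 0.2784, 0.1792]
tool_rot: [0.609, 0.793, -0.0, 0.0]
force: [0.1, -0.6, -3.0]
finger_gap: 0.093
gripper_force: 58.9
t 5.15 tcp [0.4228 0.2784 0.1792] F [ 0.1 -0.6 -3. ] gap 0.093 gf 58.9
turn(frac) [-0.    0.   -0.01] shift(frac, after turn) [0.0004 0.1246 0.0002] mm [ 0.3 99.7  0.2]
```

View pics/s2.png

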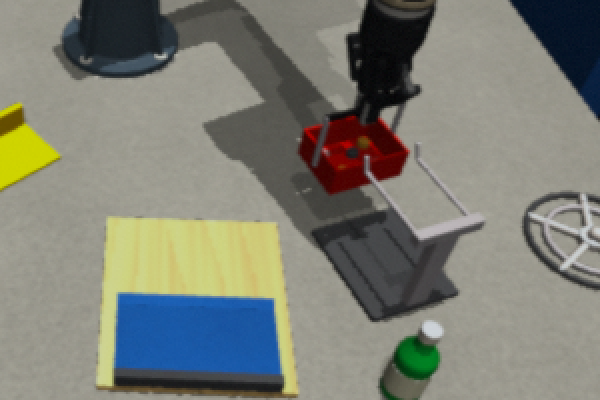

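The caddy hangs level (about (355,155) in the crop) in front of the upturned prong ends at (368,163) and (418,150), with its legs outside the prongs. I'll move it in and lower it.

```bash
python3 -m pendant '[[[0,0.01,0,0,0,0,0],[0,0.02,0,0,0,0,0],[0,0.025,0,0,0,0,0],[0,0.025,0,0,0,0,0],[0,0.025,0,0,0,0,0],[0,0.0125,0,0,0,0,0],[0,0.007,0,0,0,0,0],[0,0,0,0,0,0,0],[0,0,0,0,0,0,0],[0,0,0.0125,0,0,0,0],[0,0,0.0125,0,0,0,0],[0,0,0.008,0,0,0,0],[0,0,0,0,0,0,0],[0,0,0,0,0,0,0]]]'
python3 - <<'E'
from h import *
from station import eyes
plan(.519,.3045,.150,15)
E
```

```text
t: 6.6
tcp_pos: [0.5189, 0.3042, 0.1525]
tool_rot: [0.609, 0.793, -0.0, -0.0]
force: [0.7, 0.1, -3.1]
finger_gap: 0.09
gripper_force: 59.1
t 6.6 tcp [0.5189 0.3042 0.1525] F [ 0.7  0.1 -3.1] gap 0.09 gf 59.1
turn(frac) [-0.01  0.   -0.01] shift(frac, after turn) [0.0004 0.0002 0.0031] mm [0.3 0.2 2.5]
```

```bash
python3 -m pendant '[[[0,0,0.002,0,0,0,0],[0,0,0.002,0,0,0,0],[0,0,0,0,0,0,0],[0,0,0,0,0,0,0]]]'
```

```text
t: 7.0
tcp_pos: [0.5195, 0.3043, 0.1507]
tool_rot: [0.609, 0.793, 0.001, 0.0]
force: [-0.4, -1.2, 3.9]
finger_gap: 0.092
gripper_force: 59.7
```

```bash
python3 -m pendant '[[[0,0,0,0,0,0,0.3],[0,0,0,0,0,0,0.7],[0,0,0,0,0,0,0.7],[0,0,0,0,0,0,0.7],[0,0,0,0,0,0,0.7],[0,0,-0.02,0,0,0,0.7],[0,0,-0.05,0,0,0,0.7],[0,0,-0.05,0,0,0,0.7],[0,0,0,0,0,0,0.7],[0,0,0,0,0,0,0.7]]]'
python3 - <<'E'
from h import *
from station import eyes
s=eyes.snapshot("scene"); P=cloud(s); cv2.imwrite("pics/s3.png",s["pixels"][100:300,330:530,::-1].repeat(2,0).repeat(2,1))
H=hsv(s); m=box(P,.45,.6,.22,.38,.03,.13)&((H[...,0]<8)|(H[...,0]>172))&(H[...,1]>120); print("red",rect(P[m]),np.percentile(P[m][:,2],[1,50,99]).round(3))
plan(.5193,-.345,.25,3)
E
```

```text
t: 8.0
tcp_pos: [0.5195, 0.3043, 0.2468]
tool_rot: [0.609, 0.793, 0.001, 0.001]
force: [0.2, 0.1, -0.9]
finger_gap: 0.694
gripper_force: 0.0
red (array([521.9, 299.8]), array([ 89.2, 118.3]), 13.18) [0.055 0.075 0.102]
t 8.05 tcp [0.5186 0.304  0.2453] F [-0.1 -0.9 -0.3] gap 0.7 gf 0.0
turn(frac) [-0.01  0.    1.73] shift(frac, after turn) [-0.8101 -0.0416 -0.0059] mm [-648.1  -33.3   -4.7]
```

View pics/s3.png

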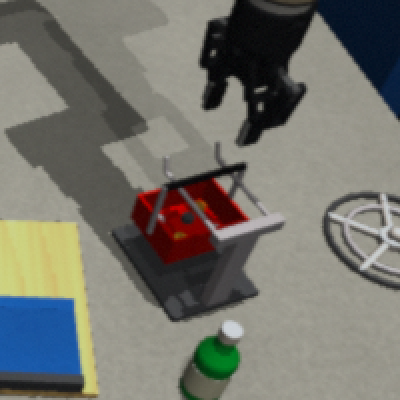

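The caddy hangs on both prongs, bar at about (205,177) in the crop, fingers clear of it. Next is the strip.

```bash
python3 -m pendant '[[[0,0,0,0,0,0.865,1],[0,0,0,0,0,0.865,1],[-0.0578,-0.003,0,0,0,0,1],[-0.0578,-0.003,0,0,0,0,1],[-0.0578,-0.003,0,0,0,0,1],[-0.0578,-0.003,0,0,0,0,1],[-0.0578,-0.003,0,0,0,0,1],[-0.0578,-0.003,0,0,0,0,1],[-0.0578,-0.003,0,0,0,0,1],[-0.0578,-0.003,0,0,0,0,1],[-0.0578,-0.003,0,0,0,0,1],[-0.0578,-0.003,0,0,0,0,1],[-0.0578,-0.003,0,0,0,0,1],[-0.0578,-0.003,0,0,0,0,1],[-0.0578,-0.003,0,0,0,0,1],[-0.0578,-0.003,0,0,0,0,1],[0,0,0,0,0,0,1]]]'
python3 - <<'E'
from h import *
from station import eyes
s=eyes.snapshot("wrist"); np.savez("pics/w2.npz",**s); P=cloud(s); cv2.imwrite("pics/w2.png",s["pixels"][:,:,::-1])
H=hsv(s);h,S=H[...,0],H[...,1]
m=box(P,.45,.6,-.45,-.24,.036,.05)&(h<17)&(S>120); print("bar",m.sum(),pca(P[m]),rect(P[m]),np.median(P[m][:,2]))
m=box(P,.45,.7,-.5,-.24,-.004,.012)&(S<40)&(H[...,2]>140); print("leaf",m.sum(),rect(P[m]))
plan(.5193,-.345,.25,3)
E
```

```text
t: 9.75
tcp_pos: [0.5188, -0.3501, 0.2434]
tool_rot: [0.69, 0.723, -0.001, 0.0]
force: [-0.8, 0.2, -0.1]
finger_gap: 0.999
gripper_force: 0.0
bar 1074 (array([ 0.5182, -0.3539,  0.041 ]), np.float64(93.46), array([0.0034, 0.0353])) (array([ 518.1, -346.3]), array([ 11.3, 138.2]), 2.51) 0.0410311018048331
leaf 33288 (array([ 575., -370.]), array([260.1, 249.7]), 89.94)
t 9.8 tcp [ 0.5184 -0.3466  0.2431] F [0.7 0.1 0.7] gap 0.999 gf 0.0
turn(frac) [-0.02 -0.02 -0.03] shift(frac, after turn) [ 0.002   0.0012 -0.0086] mm [ 1.6  0.9 -6.9]
```

View pics/w2.png

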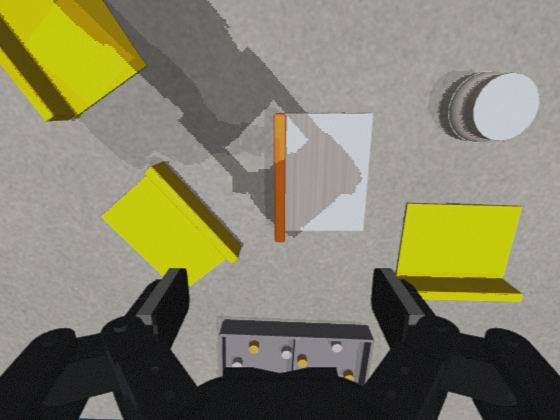

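The wrist view shows the orange bar from (280,113) to (280,241) centred between the fingers, with the leaf on the +x side and the yellow look-alikes clear of the fingers. I'll grip the bar.

```bash
python3 -m pendant '[[[0,0,0.05,0,0,0,1],[0,0,0.05,0,0,0,1],[0,0,0.05,0,0,0,1],[0,0,0.05,0,0,0,1],[0,0,0.04,0,0,0,1],[0,0,0.02,0,0,0,1],[0,0,0.011,0,0,0,1],[0,0,0,0,0,0,1],[0,0,0,0,0,0,0],[0,0,0,0,0,0,0],[0,0,0,0,0,0,0],[0,0,0,0,0,0,0],[0,0,0,0,0,0,0],[0,0,0,0,0,0,0],[0,0,0,0,0,0,0]]]' 100
python3 -c "
from h import *
plan(.5193,-.345,.1,3)"
```

```text
t: 11.3
tcp_pos: [0.5198, -0.3444, 0.0298]
tool_rot: [0.688, 0.725, -0.0, 0.0]
force: [-0.7, 0.5, 5.6]
finger_gap: 0.119
gripper_force: 99.6
t 11.3 tcp [ 0.5198 -0.3444  0.0298] F [-0.7  0.5  5.6] gap 0.119 gf 99.6
turn(frac) [0.   0.01 0.  ] shift(frac, after turn) [-0.0007 -0.0007 -0.0877] mm [ -0.6  -0.5 -70.2]
```

```bash
python3 -m pendant '[[[0,0,-0.02,0,0,0,0],[0,0,-0.04,0,0,0,0],[0,0,-0.04,0,0,0,0],[0,0,-0.01,0,0,0.75,0],[0,0,0,0,0,0.75,0],[0,0,0,0,0,0,0]]]'
python3 -c "
from h import *
plan(.4541,.0596,.1,-7.25)"
```

```text
t: 11.9
tcp_pos: [0.5197, -0.344, 0.118]
tool_rot: [0.751, 0.661, 0.0, 0.0]
force: [-0.6, 0.5, -2.0]
finger_gap: 0.119
gripper_force: 98.7
t 11.9 tcp [ 0.5197 -0.344   0.118 ] F [-0.6  0.5 -2. ] gap 0.119 gf 98.7
turn(frac) [ 0.01  0.   -0.01] shift(frac, after turn) [ 0.4901 -0.145   0.0225] mm [ 392.1 -116.    18. ]
```

```bash
python3 -m pendant '[[[0.03,-0.009,0,0,0,0,0],[0.049,-0.0145,0,0,0,0,0],[0.049,-0.0145,0,0,0,0,0],[0.049,-0.0145,0,0,0,0,0],[0.049,-0.0145,0,0,0,0,0],[0.049,-0.0145,0,0,0,0,0],[0.049,-0.0145,0,0,0,0,0],[0.049,-0.0145,0,0,0,0,0],[0.049,-0.0145,0,0,0,0,0],[0.044,-0.0125,0,0,0,0,0],[0.024,-0.0075,0,0,0,0,0],[0,0,0,0,0,0,0],[0,0,0,0,0,0,0]]]'
cat > look.py <<'E'
from h import *
from station import eyes
import sys
c0=np.array([.5771,.0440]); a=np.radians(-7.25); B=np.array([[np.cos(a),-np.sin(a)],[np.sin(a),np.cos(a)]])
for n in ("scene","wrist","top"):
    s=eyes.snapshot(n); P=cloud(s); cv2.imwrite(f"pics/{sys.argv[1]}_{n}.png",s["pixels"][:,:,::-1])
    Q=P.copy(); Q[...,:2]=(P[...,:2]-c0)@B; H=hsv(s);h,S,V=H[...,0],H[...,1],H[...,2]
    zl=float(sys.argv[2])
    m=box(Q,-.2,.06,-.12,.12,zl-.006,zl+.014)&(S<45)&(V>110)
    nl,lab,st,_=cv2.connectedComponentsWithStats(m.astype(np.uint8))
    if nl>1:
        k=lab==1+np.argmax(st[1:,4]); X=Q[k]; print(n,"leaf(board mm)",k.sum(),rect(X),"zfit",np.linalg.lstsq(np.c_[X[:,:2],np.ones(len(X))],X[:,2],rcond=None)[0].round(4))
    m=box(Q,-.2,.06,-.12,.12,zl+.02,zl+.06)&(h<17)&(S>120)
    if m.sum()>20: print(n,"bar",m.sum(),rect(Q[m]))
    m=box(Q,-.05,.16,-.13,.13,.015,.05)&(h>100)&(h<125)&(S>100)&(V>60)
    if m.sum()>20: X=Q[m]; print(n,"cover",m.sum(),rect(X),np.percentile(X[:,2],[5,50,95]).round(4))
E
python3 look.py a .09; python3 -c "
from h import *
plan(.4541,.0596,.0435,-7.25)"
```

```text
t: 13.2
tcp_pos: [0.4545, 0.0597, 0.117]
tool_rot: [0.75, 0.662, 0.0, 0.0]
force: [0.6, -0.4, -1.4]
finger_gap: 0.119
gripper_force: 98.6
scene leaf(board mm) 1531 (array([-68.7,  -1.6]), array([139.5, 102.2]), 89.5) zfit [-0.0003  0.0001  0.0909]
scene bar 353 (array([-119. ,   -1.8]), array([ 24.1, 139.4]), 0.32)
scene cover 3019 (array([66.7,  0.5]), array([116.4, 197.7]), 0.05) [0.0216 0.0241 0.028 ]
wrist leaf(board mm) 32920 (array([-70.2,   4.2]), array([104.1, 126.7]), 0.02) zfit [0.0006 0.     0.0904]
wrist bar 6043 (array([-122.4,   13.8]), array([ 12.5, 107.3]), 0.21)
wrist cover 20431 (array([59.1, -0.6]), array([ 84.7, 208.7]), 6.1) [0.0222 0.0233 0.0247]
top leaf(board mm) 552 (array([-66.5,  -2.2]), array([ 95.3, 139.9]), 0.09) zfit [-0.0012 -0.0013  0.0919]
top bar 28 (array([-124.1,  -58.1]), array([28.5, 10.3]), 89.35)
top cover 1780 (array([65.2,  0.5]), array([197.6, 110.1]), 89.49) [0.0201 0.0252 0.0304]
t 13.35 tcp [0.455  0.0585 0.1169] F [ 0.5 -0.  -1.1] gap 0.122 gf 98.6
turn(frac) [ 0.    0.   -0.01] shift(frac, after turn) [ 0.0012 -0.0013  0.0918] mm [ 0.9 -1.  73.4]
```

```bash
python3 -m pendant '[[[0.0025,0,0.02,0,0,0,0],[0,0,0.03,0,0,0,0],[0,0,0.02,0,0,0,0],[0,0,0.014,0,0,0,0],[0,0,0.006,0,0,0,0],[0,0,0,0,0,0,0],[0,0,0,0,0,0,0]]]'
python3 look.py b .0135; python3 -c "
from h import *
plan(.4541,.0596,.0435,-7.25)"
```

```text
t: 14.05
tcp_pos: [0.4551, 0.0612, 0.0453]
tool_rot: [0.751, 0.661, 0.0, 0.0]
force: [0.6, -0.1, -2.5]
finger_gap: 0.121
gripper_force: 98.6
scene leaf(board mm) 1434 (array([-67.9,   1.2]), array([141.8, 100.1]), 89.54) zfit [-0.0007 -0.0033  0.0192]
scene bar 348 (array([-117.6,    0.3]), array([139.2,  24.6]), 89.21)
scene cover 3019 (array([67.1,  0.5]), array([197.4, 115.9]), 89.81) [0.0216 0.0241 0.0279]
wrist leaf(board mm) 33128 (array([-65.1,   3. ]), array([133.3, 105.6]), 89.97) zfit [-0.0021  0.0005  0.0187]
wrist bar 6754 (array([-122.5,   16. ]), array([ 12.8, 107.5]), 0.16)
wrist cover 6316 (array([ 16.6, -31. ]), array([ 34.8, 151. ]), 14.74) [0.0225 0.0241 0.0288]
top leaf(board mm) 541 (array([-68.3,   1.1]), array([102.5, 143.3]), 0.17) zfit [0.005  0.0035 0.0206]
top bar 29 (array([-124.2,  -55.8]), array([27.2,  9.6]), 89.18)
top cover 1782 (array([65.3,  0.7]), array([197.5, 110. ]), 89.98) [0.0201 0.0252 0.0306]
t 14.2 tcp [0.4551 0.0614 0.0456] F [-0.6  0.1 -1.2] gap 0.121 gf 98.6
turn(frac) [ 0.01  0.   -0.01] shift(frac, after turn) [-0.0024 -0.001   0.0026] mm [-2.  -0.8  2.1]
```

View pics/b_scene.png

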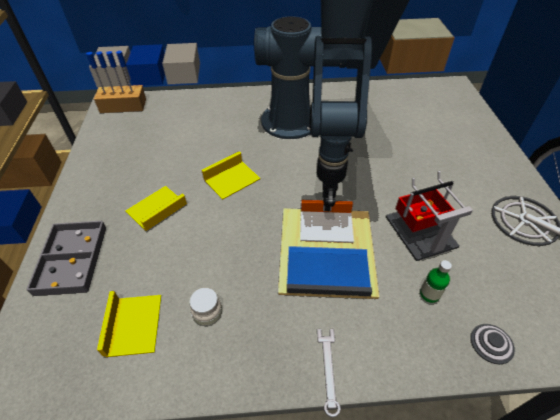

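The scene view shows the strip flat over the bare half of the board at (327,225), square to the cover, with the caddy still hung. I'll lower it to touch.

```bash
python3 -m pendant '[[[0,0,0.0013,0,0,0,0],[0,0,0.0012,0,0,0,0],[0,0,0,0,0,0,0],[0,0,0,0,0,0,0]]]'
```

```text
t: 14.6
tcp_pos: [0.4547, 0.0615, 0.0429]
tool_rot: [0.751, 0.661, 0.0, 0.0]
force: [0.6, 0.6, -2.5]
finger_gap: 0.122
gripper_force: 98.6
```

```bash
python3 -m pendant '[[[0,0.0125,0,0,0,0,0],[0,0.0125,0,0,0,0,0],[0,0.0125,0,0,0,0,0],[0,0.0125,0,0,0,0,0],[0,0,0,0,0,0,0]]]'; python3 -m pendant '[[[0,0.0125,0,0,0,0,0],[0,0.0125,0,0,0,0,0],[0,0.0065,0,0,0,0,0],[0,0.0035,0,0,0,0,0],[0,0,0,0,0,0,0],[0,0,0,0,0,0,0]]]'
python3 look.py c .013; python3 -c "
from h import *
plan(.5235,.0508,.0435,-7.25)"
```

```text
t: 15.1
tcp_pos: [0.4973, 0.0559, 0.0431]
tool_rot: [0.751, 0.661, 0.001, 0.002]
force: [-0.1, 0.3, -1.3]
finger_gap: 0.124
gripper_force: 98.6
t: 15.7
tcp_pos: [0.5215, 0.0529, 0.0428]
tool_rot: [0.751, 0.661, -0.0, -0.0]
force: [-1.1, 0.6, -1.4]
finger_gap: 0.123
gripper_force: 98.6
scene leaf(board mm) 777 (array([-25.5,   1.5]), array([145.5,  52.6]), 90.0) zfit [ 0.0066 -0.0009  0.017 ]
scene bar 355 (array([-51.3,   0.8]), array([136.8,  24.9]), 89.15)
scene cover 3043 (array([66.2,  0.6]), array([197.5, 117.7]), 89.81) [0.0216 0.0241 0.0281]
wrist leaf(board mm) 20074 (array([-18.7,  17.8]), array([105.4,  67.1]), 89.78) zfit [0.002  0.0003 0.0162]
wrist bar 6066 (array([-55.7,  16.2]), array([ 12.7, 107.2]), 0.35)
wrist cover 43483 (array([44.2, -5. ]), array([ 93.4, 219. ]), 14.54) [0.0223 0.0233 0.0276]
top leaf(board mm) 150 (array([-17.9, -55.6]), array([57.8, 31. ]), 0.63) zfit [-0.0131  0.0347  0.0193]
top bar 27 (array([-57. , -53.8]), array([30.2, 10.5]), 89.8)
top cover 1487 (array([66.3,  0.7]), array([198.8, 108.7]), 89.18) [0.0198 0.0249 0.0302]
t 15.85 tcp [0.5216 0.053  0.0429] F [ 0.1  0.1 -1.5] gap 0.117 gf 98.6
turn(frac) [-0.01  0.   -0.01] shift(frac, after turn) [-0.0024  0.0027 -0.0008] mm [-1.9  2.2 -0.6]
```

```bash
python3 -m pendant '[[[0,0,0.0012,0,0,0,0],[0,0,0,0,0,0,0],[0,0,0,0,0,0,0]]]'; python3 -m pendant '[[[0,0,0.001,0,0,0,0],[0,0,0,0,0,0,0],[0,0,0,0,0,0,0]]]'
```

```text
t: 16.15
tcp_pos: [0.522, 0.0529, 0.0419]
tool_rot: [0.751, 0.661, -0.0, -0.0]
force: [0.3, 0.6, -2.2]
finger_gap: 0.119
gripper_force: 98.7
t: 16.45
tcp_pos: [0.5221, 0.0529, 0.0418]
tool_rot: [0.751, 0.661, 0.0, 0.0]
force: [-1.1, 0.2, 5.6]
finger_gap: 0.121
gripper_force: 99.6
```

```bash
python3 -m pendant '[[[0,0,0.001,0,0,0,0],[0,0,0,0,0,0,0],[0,0,0,0,0,0,0],[0,0,0,0,0,0,0],[0,0,0,0,0,0,0]]]'
python3 look.py d .012; python3 -c "
from h import *
plan(.5235,.0508,.0435,-7.25)"
```

```text
t: 16.95
tcp_pos: [0.522, 0.0529, 0.0417]
tool_rot: [0.751, 0.661, 0.0, 0.0]
force: [-2.9, 0.2, 11.8]
finger_gap: 0.122
gripper_force: 100.8
scene leaf(board mm) 749 (array([-24.5,   0.7]), array([143.4,  50.3]), 89.25) zfit [ 0.0068 -0.0008  0.0161]
scene bar 341 (array([-50.4,   0.7]), array([137.6,  25.6]), 89.83)
scene cover 3039 (array([67.4,  0.6]), array([116.9, 197.8]), 0.06) [0.0216 0.0241 0.0283]
wrist leaf(board mm) 19934 (array([-17.8,  17.7]), array([104.5,  66.7]), 89.36) zfit [ 0.001  -0.0005  0.0152]
wrist bar 6070 (array([-55.1,  16.2]), array([ 12.8, 107.2]), 0.33)
wrist cover 43588 (array([44.8, -4.7]), array([ 93.3, 218.4]), 14.02) [0.0223 0.0234 0.0276]
top leaf(board mm) 148 (array([-18.1, -55.6]), array([31.3, 57.5]), 89.72) zfit [0.0195 0.0719 0.0211]
top bar 30 (array([-56.7, -53.8]), array([30.6, 10.7]), 89.17)
top cover 1491 (array([66. ,  0.8]), array([198.1, 109.1]), 89.57) [0.0198 0.025  0.0301]
t 17.1 tcp [0.5221 0.0529 0.0418] F [-2.4  0.4 11.8] gap 0.122 gf 100.8
turn(frac) [ 0.    0.   -0.01] shift(frac, after turn) [-0.0023  0.0021 -0.0022] mm [-1.9  1.7 -1.7]
```

View pics/d_scene.png

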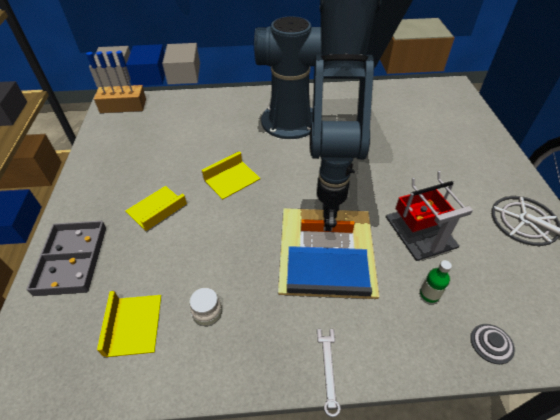

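The scene view shows the strip flat at (327,232), its edge under the cover, which is still down at (328,268). The caddy is hung at (425,207), and the bottle and jar haven't moved. The press is about 12 N and steady, so I'm handing in.

```bash
python3 -c "
from station import job
print(job.sign_off())"
```

```text
the job is handed in; nothing more can be done
None
```

I handed the job in at about 17 s and it returned no verdict: the caddy hangs on both prongs, let go; the strip edge is about 38 mm under the lip, centred, square and held down with about 12 N; the cover stayed down, and the bottle and jar look unmoved.

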